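Make up the book-mending kit and the issue-desk kit

TASK

Make up the two library kits from the stock on the table. In the three-bay tray put the brass book weight in the bay at the card-holder end, the squat paste jar in the middle bay and the tape roll in the other end bay; in the two-bay tray put the date stamp in the bay at the card-holder end and the mini stapler in the other bay. Everything stands upright or lies flat on its bay's floor, as it stood on the table, and the slim glue bottle and the eraser stay where they are.

Things in the scene. Friction and masses are not known exactly. Their poses are not given: they have to be found in the camera images.
- tray_three: Plain grey kit tray, three bays in a row along its y, 96 x 280 mm (x, y). Bay centres at y = +92 mm (card-holder end), 0 and -92 mm in its frame. Bays 88 x 88 mm inside, floor 3 mm thick, walls and dividers 4 mm thick, their tops 10 mm above the table. Fixed. Origin: centre of its underside; z up. On its +y end, outside, the card holder: a dark steel strip 60 x 16 x 12 mm with a blank white card.
- tray_two: Plain grey kit tray, two bays in a row along its y, 96 x 188 mm (x, y). Bay centres at y = +46 mm (card-holder end) and -46 mm in its frame. Bays 88 x 88 mm inside, floor 3 mm thick, walls and dividers 4 mm thick, their tops 10 mm above the table. Fixed. Origin: centre of its underside; z up. On its +y end, outside, the card holder: a dark steel strip 60 x 16 x 12 mm with a blank white card.
- jar: Squat round paste jar, white with a grey screw lid, closed: 58 mm diameter up to 31 mm, lid 54 mm diameter, 45 mm high in all, 0.08 to 0.17 kg. Origin: centre of its underside, z up.
- tape_roll: Roll of book tape lying flat, a plain white ring 60 mm outside, 38 mm inside diameter, 32 mm high, 0.06 kg. Origin: centre of its underside, z up.
- weight: Brass book weight: block 64 x 36 x 30 mm (x, y, z) with a small knob (16 mm wide, its top 45 mm up) in the middle of its top, 0.4 to 0.6 kg. Origin: centre of its underside, x along its length.
- stamp: Date stamp standing on its black foot 46 x 30 x 20 mm (x, y, z), with a thin steel neck and a round wooden handle 28 mm in diameter between 52 and 74 mm up, 80 mm high in all, 0.12 kg. Origin: centre of its underside, z up.
- stapler: Black mini stapler standing on its base: base 60 x 26 x 7 mm, upper arm 60 x 22 mm (x, y) from 21 to 37 mm up, 37 mm high in all, 0.11 kg; rigid. Origin: centre of its underside, x along its length.
- slim_bottle: Slim white glue bottle with a grey nozzle, 38 mm diameter, 74 mm high: not wanted in either kit, it stays where it is. Origin: centre of its underside.
- eraser: White eraser in a brown sleeve, 36 x 18 x 12 mm, lying between the two trays: it stays where it is. Origin: centre of its underside.
Not all that is in view belongs to the job. Leave any pink or purple look-alike of the stapler alone.

How it is judged:
By the outcome, as a careful person would: the job done as asked, in the order asked, and still so for the second after the job is handed in, with the robot touching nothing.
It also fails if it takes over 115 s, if anything falls off the work surface, if the arm or the gripper's body presses on something with over 40 N, if the wrist force passes 120 N, or if a joint passes its speed limit or range.

ROBOT

A 6-joint arm with a two-finger parallel gripper is mounted at the origin on the work surface. World frame = base frame: x ahead of the robot, y to its left, z up, the work surface at z = 0. Lengths are in m, angles in rad, forces in N, time in s.
With the tool pointing down it reaches from about 0.25 to 0.775 m from the base axis. Payload 4 kg.
Tool frame: the origin (TCP) lies midway between the tips of the shut fingers; the grasp point (between the pads) lies 19 mm behind it (robot.hold_point_z is the distance from the TCP to the grasp point, in m); z points along the fingers, y is the line along which they close (so a half turn about z gives the same grasp; the last joint's range is limited). The gripper opens to 94 mm and grips with 3 to 60 N. Pads are 16 mm wide; open, the fingers measure 119 mm over their backs; the gripper's body (75 mm by 177 mm) begins 78 mm behind the grasp point.
Start: joints at [-1.385, 0.087, 1.371, -0, 1.684, -0.103], TCP at [0.157, -0.527, 0.206] pointing down, gripper open.
Joint ranges: [-3.1, 3.1], [-0.76, 2.03], [0.27, 2.55], [-1.08, 4.22], [0.17, 2.65], [-2.57, 2.57]. Speed limits (rad/s): [2.79, 2.79, 3.14, 3.14, 3.14, 3.14].

INTERFACE

Orientations are given as [roll, pitch, yaw] about the fixed x, y, z axes, in that order (R = Rz(yaw) Ry(pitch) Rx(roll)).
In Python, from bench import readout, imaging, robot gives the robot as it stands.
- The arm moves only by the tool carry_out, never from a script. Its argument "motion" is text: rows parted by semicolons, each of 7 numbers parted by spaces: the shift along the tool's x, y, z each as a share of 200 mm, from -1 to 1, then the turn, a rotation vector about the tool's x, y, z each as a share of 120 degrees, from -1 to 1, then the opening, from 0 (shut) to 1 (fully open). A call has 1 to 12 rows; each row shifts and turns the commanded pose from where the row before left it, along the tool's axes as they then stand; what a row does not reach is not made up. A row lasts 1/8 s, in which the tool goes at most 62.5 mm and 10.7 degrees, less where a joint would pass 70% of its speed; a pose out of reach is approached as far as the arm can. A call with a number of a shift or a turn outside -1 to 1 is refused whole. A call with a gripper value outside its range is refused whole. The fingers move at their own pace and stop on an object; the grip force is fixed at half the most. Time passes only in rows, so rows that do not move let the fingers close. It gives the time, the measured TCP pose, the force, the opening and the grip force at its end, in the units of the state.
- readout.get_obs(): the state, without advancing time (a new reading comes with each control period).
- imaging.snapshot(name): name is "side" or "top"; returns a dict with "pixels" (480x640x3 uint8, red, green, blue), "fx", "fy", "cx", "cy" (pixels), "dist_coeffs" ([k1, k2, p1, p2, k3] as OpenCV has them; the pictures are not rectified), "R" (3x3) and "t" (3): a world point X has camera coordinates R X + t. Camera axes: x right, y down, z forward; pixel columns grow to the right and rows downward; lengths in m; the calibration is good to about 2 mm. A picture is of the moment at which its call begins. There is no depth.
- robot.close_job(): hands the job in; it is judged then, once.
The state is a dict: "time": time; "joint_positions": joint angles; "qvel": joint speeds; "joint_torque": joint torques, N m; "tool_pos": TCP position; "ee_rot": TCP orientation; "wrist_force": force on the tool from outside, world axes, zero at the start; "wrist_torque": the same for the moment, N m; "width": finger opening in m; "finger_force": force on a finger pad.
Only numpy, scipy, OpenCV 4.12 (cv2) and the standard library are available. Lean on these libraries where they do the work, as an engineer would, in place of code of your own. Each camera call takes 0.05 s, during which the arm holds its last target. There are 200 camera calls.

## Working session

There is one attempt and no reset: what is moved stays moved. The work goes in short steps, Python scripts to look and compute and a tool call to move; the robot and the scene stay as the last step left them, time stands still between calls to the robot, and variables do not carry over. Pictures are saved under pics/ and viewed, at most 14 in all, crops included, and the job is handed in when it is done.

Besides the shell and the picture viewer there is one more tool, called after "Emit:" as a command line: name --argument value ..., lists and objects as JSON in quotes. carry_out: Moves the arm, as the interface text tells. Its arguments: {"type":"object","properties":{"motion":{"type":"string"}},"required":["motion"]}

```bash
ls; mkdir -p pics
python3 - <<'E'
from bench import readout, imaging, robot
import cv2
for n in("top","side"):
    s=imaging.snapshot(n); cv2.imwrite(f"pics/{n}0.png",s["pixels"][:,:,::-1])
    print(n,s["fx"],s["cx"],s["cy"],s["dist_coeffs"],s["R"],s["t"])
o=readout.get_obs(); print(o["time"],o["tool_pos"],o["ee_rot"],o["width"])
E
```

```text
pics
top 494.4251211320829 324.61779540083097 244.65317598175164 [-0.04143678  0.          0.          0.          0.        ] [[ 0.02380268 -0.99969288 -0.00689837]
 [-0.99154062 -0.02272675 -0.12779159]
 [ 0.12759557  0.00988179 -0.99177705]] [0.02055787 0.42803696 0.89756664]
side 530.5919154852609 321.3410891560706 244.2399515586497 [-0.10507082  0.          0.          0.          0.        ] [[ 0.97608334 -0.21668099  0.0176258 ]
 [-0.15220728 -0.73903093 -0.65625165]
 [ 0.15522327  0.63787353 -0.7543362 ]] [-0.43367752  0.12254016  0.86770857]
0.1 [ 0.15654443 -0.52674677  0.2044283 ] [-3.13961523e+00 -2.05229144e-04  2.88788044e-01] 0.09411215359904627
```

View pics/top0.png

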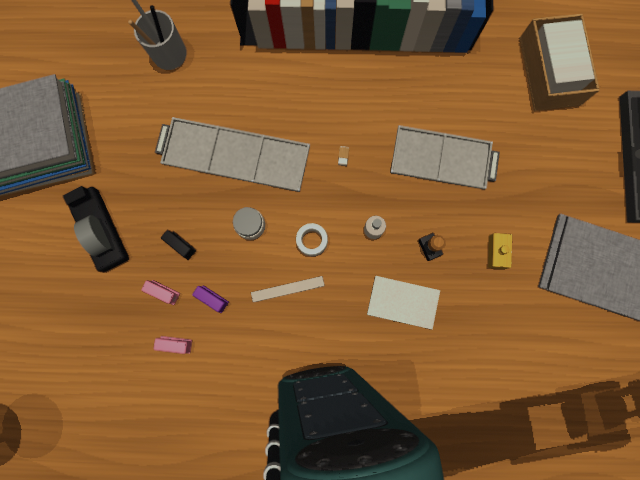

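View pics/side0.png

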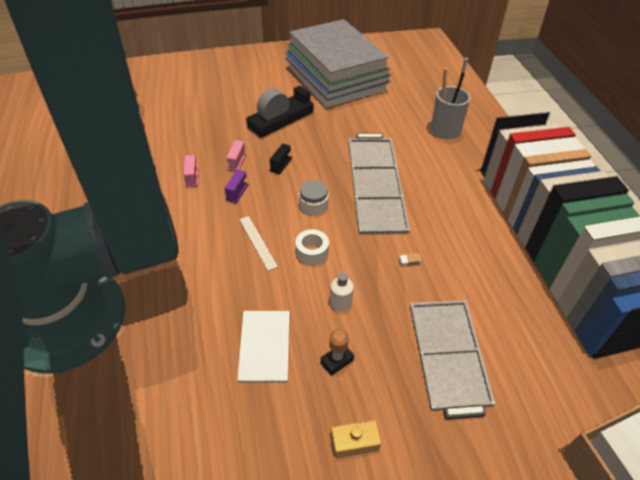

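The top view has image up as +x and left as +y. It shows:
- **tray_three:** (235,155), card holder at its left end (162,140).
- **tray_two:** (442,157), card holder at its right end (494,166).
- **Parts:** jar (249,223), tape (312,240), bottle (375,227), stamp (432,245), weight (502,250), eraser (343,156).

There are four stapler candidates: black (178,244), pink (160,292), pink (173,345) and purple (210,298). The black one fits, because the look-alikes are pink or purple. The tape dispenser at (95,230) is far too big. I'll confirm with an enlarged crop.

```bash
cat > h.py <<'E'
import numpy as np, cv2
from bench import readout, imaging, robot
def K(s): return np.array([[s["fx"],0,s["cx"]],[0,s["fy"],s["cy"]],[0,0,1.]])
def ray(s,px,z):
    "pixels -> world xy on plane z"
    px=np.asarray(px,float).reshape(-1,1,2)
    u=cv2.undistortPoints(px,K(s),np.array(s["dist_coeffs"]))[:,0]
    R=np.array(s["R"]);t=np.array(s["t"]); c=-R.T@t
    d=np.c_[u,np.ones(len(u))]@R
    return (c+d*((z-c[2])/d[:,2])[:,None])[:,:2]
def blobs(mask,roi,amin=30):
    x0,y0,x1,y1=roi; m=np.zeros(mask.shape,np.uint8); m[y0:y1,x0:x1]=mask[y0:y1,x0:x1]
    cs,_=cv2.findContours(m,cv2.RETR_EXTERNAL,cv2.CHAIN_APPROX_NONE)
    return sorted([c for c in cs if cv2.contourArea(c)>amin],key=cv2.contourArea,reverse=True)
def rect(xy):
    "min-area rect in world mm: centre, (long, short), yaw of long axis deg"
    r=cv2.minAreaRect((np.asarray(xy)*1000).astype(np.float32)); b=cv2.boxPoints(r)
    e=b[1]-b[0],b[2]-b[1]; l=max(e,key=np.linalg.norm)
    return np.round(r[0],1),np.round(sorted(r[1])[::-1],1),round(float(np.degrees(np.arctan2(l[1],l[0]))%180),1)
E
python3 - <<'E'
from h import *
s=imaging.snapshot("top"); im=s["pixels"]; hsv=cv2.cvtColor(im,cv2.COLOR_RGB2HSV); H,S,V=cv2.split(hsv)
grey=(S<70)&(V>60); blk=(V<60); yel=(H>20)&(H<35)&(S>120)&(V>120)
def go(n,m,roi,z):
    for c in blobs(m.astype(np.uint8)*255,roi)[:2]:
        M=cv2.moments(c); print(n,cv2.boundingRect(c),cv2.contourArea(c),[round(M['m10']/M['m00'],1),round(M['m01']/M['m00'],1)],*rect(ray(s,c,z)))
go("t3",grey,(150,105,322,200),.01)
go("t2",grey,(375,115,505,200),.01)
go("jar",grey,(225,200,275,250),.045)
go("tape",grey,(285,210,340,265),.032)
go("weight",yel,(480,225,525,280),.03)
go("stampfoot",blk,(410,225,455,270),.02)
go("stapler",blk,(155,225,205,265),.037)
go("bottle",grey,(355,205,395,245),.06)
go("er",S<90,(330,140,355,170),.012)
c=cv2.resize(im[110:310,130:530],None,fx=2,fy=2,interpolation=cv2.INTER_CUBIC)
cv2.imwrite("pics/crop1.png",c[:,:,::-1])
E
```

```text
t3 (156, 117, 154, 75) 6808.0 [233.1, 153.4] [607.4 219. ] [295.7  97.2] 79.5
t2 (391, 126, 108, 63) 4691.0 [444.0, 157.4] [ 607.  -201.5] [203.7  97.4] 81.3
jar (233, 207, 32, 32) 742.0 [248.5, 222.8] [462.7 172.3] [61.3 54.7] 35.8
tape (296, 223, 32, 33) 762.5 [311.3, 239.1] [436.6  55.7] [59.9 58.2] 46.0
weight (493, 233, 19, 35) 543.5 [502.1, 249.8] [ 425.  -301.2] [63.1 33.9] 178.6
stampfoot (418, 233, 25, 28) 244.5 [428.4, 248.4] [ 428.7 -167.8] [44.9 32.1] 25.2
stapler (161, 230, 35, 30) 432.5 [178.3, 244.0] [421.8 303. ] [69.  25.2] 53.0
bottle (364, 216, 22, 23) 340.0 [374.5, 226.7] [457.9 -60. ] [41.7 35.6] 165.0
er (338, 158, 10, 8) 50.0 [342.3, 161.0] [ 5.934e+02 -2.000e-01] [17.5 14.1] 91.1
```

View pics/crop1.png

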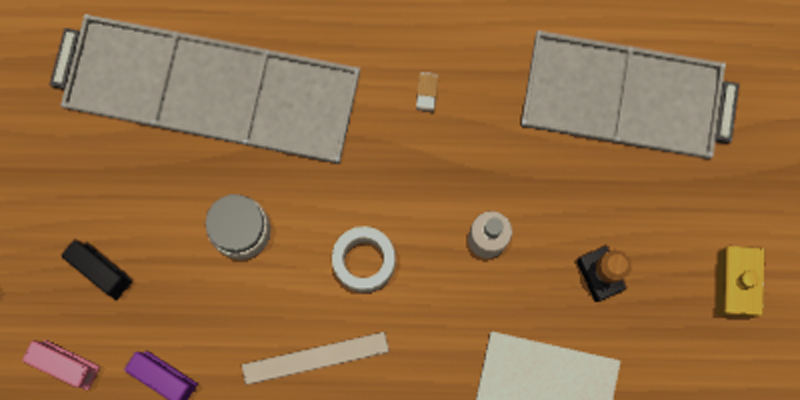

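The crop confirms the black stapler at crop (97,269), which is full-frame (178,244); the pink and purple ones are separate. Tray corners read off the crop: tray_three (85,16), (358,69), (340,161), (63,105); tray_two (539,32), (724,66), (712,157), (522,125). I'll check these, and check the object centres against the side view.

```bash
cat >> h.py <<'E'
def proj(s,X):
    return cv2.projectPoints(np.asarray(X,float).reshape(-1,1,3),cv2.Rodrigues(np.array(s["R"]))[0],np.array(s["t"]),K(s),np.array(s["dist_coeffs"]))[0][:,0]
E
python3 - <<'E'
from h import *
s=imaging.snapshot("top"); d=imaging.snapshot("side")
for n,p in (("t3",[(85,16),(358,69),(340,161),(63,105)]),("t2",[(539,32),(724,66),(712,157),(522,125)])):
    q=ray(s,np.array(p)/2+[130,110],.01); print(n,*rect(q)); 
hs=cv2.cvtColor(s["pixels"],cv2.COLOR_RGB2HSV); 
m=((hs[...,0]<15)&(hs[...,1]>120)&(hs[...,2]>60)).astype(np.uint8)*255
c=ray(s,np.array([[615/2+130,264/2+110]]),.077); print("handle",c)
est={"jar":(.4646,.1742,.045),"tape":(.4366,.0557,.032),"weight":(.425,-.3012,.03),"stampfoot":(.4287,-.1678,.02),"handle":(*c[0],.077),"stapler":(.4218,.303,.037),"bottle":(.4579,-.06,.06)}
o=[]
for v in (s,d):
    im=v["pixels"].copy()
    im=cv2.resize(im,None,fx=2,fy=2,interpolation=cv2.INTER_CUBIC)
    for k,X in est.items():
        p=proj(v,X)[0]*2+.5; cv2.drawMarker(im,tuple(int(round(a)) for a in p),(0,255,255),cv2.MARKER_CROSS,12,1)
        if v is d: print(k,p/2)
    o.append(im)
cv2.imwrite("pics/s1.png",o[1][280:930,260:860][:600,:,::-1])
cv2.imwrite("pics/t1.png",o[0][400:600,290:1080][:,:,::-1])
E
```

```text
t3 [605.6 210.2] [279.9  93.9] 79.7
t2 [ 607.7 -194.5] [186.8  96.3] 81.4
handle [[ 0.43040086 -0.16985812]]
jar [312.65833127 189.02019903]
tape [310.93086264 241.0844334 ]
weight [355.74824751 434.19505538]
stampfoot [335.56106947 353.85998003]
handle [338.52449859 335.40244116]
stapler [279.74566451 153.13275033]
bottle [338.53610161 280.33449059]
```

View pics/s1.png

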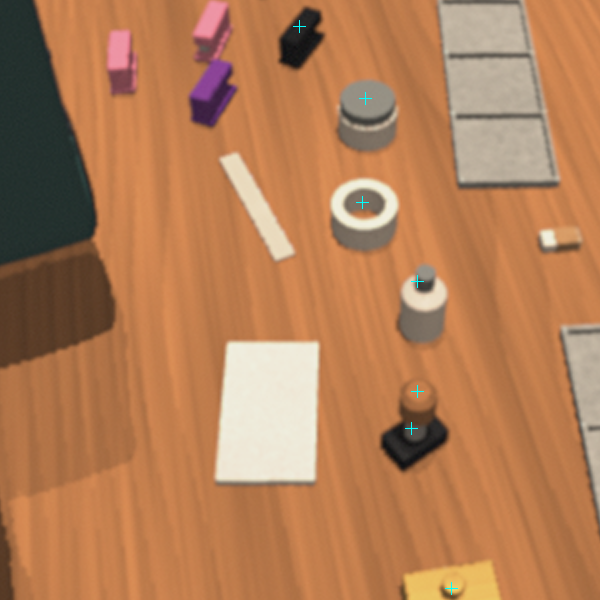

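View pics/t1.png

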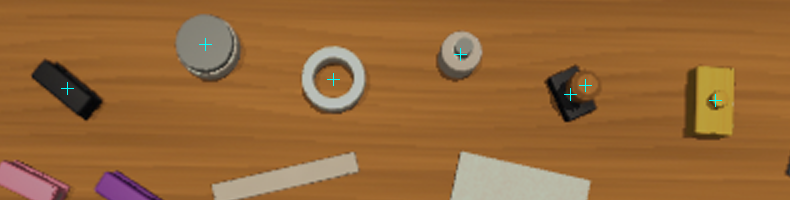

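The marks sit on the tops in both views to about 2 mm. In the side crop the jar lid is at (367,101), the tape hole at (364,204), the stamp handle at (418,391) and the weight knob at (453,585). The trays measure 280x94 and 187x96 mm, which matches the sizes given. Next is a helper that turns a target into move shares.

```bash
cat > go.py <<'E'
"usage: go.py x y z yaw_deg (mm): remaining turn share and shifts (shares) AFTER the turn is made"
import sys, numpy as np
from bench import readout
from scipy.spatial.transform import Rotation as Ro
o=readout.get_obs(); p=np.array(o["tool_pos"])*1000; R=Ro.from_euler("xyz",o["ee_rot"])
x,y,z,w=map(float,sys.argv[1:5]); T=Ro.from_euler("xyz",[180,0,w],degrees=True)
print("t",round(o["time"],2),"pos",p.round(1),"rpy",np.degrees(o["ee_rot"]).round(1),"w",round(o["width"],4),"ff",o["finger_force"])
print("turn",np.round(np.degrees((R.inv()*T).as_rotvec())/120,4),"shift",np.round(T.inv().apply(np.array([x,y,z])-p)/200,4), "old axes",np.round(R.inv().apply(np.array([x,y,z])-p)/200,4))
E
python3 go.py 425 -301 100 -1.4
```

```text
t 0.25 pos [ 156.6 -527.   204.9] rpy [-179.9   -0.    16.5] w 0.0937 ff 0.0
turn [-0.0005  0.      0.1496] shift [ 1.3141 -1.1624  0.5246] old axes [ 1.6083 -0.7004  0.5255]
```

Emit:
carry_out --motion "0 0 0 0 0 0.075 1; 0 0 0 0 0 0.075 1; 0.16 -0.145 0.02 0 0 0 1; 0.16 -0.145 0.02 0 0 0 1; 0.16 -0.145 0.02 0 0 0 1; 0.16 -0.145 0.02 0 0 0 1; 0.16 -0.145 0.1 0 0 0 1; 0.16 -0.145 0.1 0 0 0 1; 0.16 -0.145 0.1 0 0 0 0.8; 0.16 -0.145 0.1 0 0 0 0.7; 0 0 0 0 0 0 0.7; 0 0 0 0 0 0 0.7"

```text
time: 1.75
tool_pos: [0.4183, -0.3022, 0.1097]
ee_rot: [3.141, 0.0, -0.025]
wrist_force: [0.2, -0.1, 0.1]
width: 0.0658
finger_force: 0.0
```

```bash
python3 go.py 425 -301 4 -1.4
```

```text
t 1.75 pos [ 418.3 -302.2  109.7] rpy [180.    0.   -1.4] w 0.0658 ff 0.0
turn [ 0.0004  0.0001 -0.0003] shift [ 0.0334 -0.0067  0.5287] old axes [ 0.0336 -0.0071  0.5287]
```

Emit:
carry_out --motion "0.033 -0.007 0.1 0 0 0 0.7; 0 0 0.13 0 0 0 0.7; 0 0 0.13 0 0 0 0.7; 0 0 0.1 0 0 0 0.7; 0 0 0.05 0 0 0 0.7; 0 0 0.018 0 0 0 0.7; 0 0 0 0 0 0 0.7; 0 0 0 0 0 0 0.2; 0 0 0 0 0 0 0.2; 0 0 0 0 0 0 0.2; 0 0 0 0 0 0 0.2; 0 0 0 0 0 0 0.2"

```text
time: 3.25
tool_pos: [0.4253, -0.3009, 0.0042]
ee_rot: [3.141, -0.001, -0.025]
wrist_force: [-0.6, -0.4, 0.0]
width: 0.036
finger_force: 29.9
```

Emit:
carry_out --motion "0 0 -0.05 0 0 0 0.2; 0 0 -0.15 0 0 0 0.2; 0 0 -0.2 0 0 0.037 0.2; 0 0 -0.2 0 0 0.037 0.2; 0 -0.1 0 0 0 0 0.2; 0.05 -0.22 0 0 0 0 0.2; 0.05 -0.22 0 0 0 0 0.2; 0.05 -0.22 0 0 0 0 0.2; 0.05 -0.22 0 0 0 0 0.2; 0.05 -0.22 0 0 0 0 0.2; 0.05 -0.22 0 0 0 0 0.2; 0.05 -0.22 0 0 0 0 0.2"

```text
time: 4.75
tool_pos: [0.5505, 0.0125, 0.1203]
ee_rot: [3.142, 0.007, -0.178]
wrist_force: [0.3, -0.2, -6.0]
width: 0.0355
finger_force: 29.9
```

Emit:
carry_out --motion "0.03 -0.22 0 0 0 0 0.2; 0.03 -0.22 0 0 0 0 0.2; 0.03 -0.22 0 0 0 0 0.2; 0 -0.22 0 0 0 0 0.2; 0 -0.22 0 0 0 0 0.2; 0 -0.22 0 0 0 0 0.2; 0 -0.12 0 0 0 0 0.2; 0 -0.05 0 0 0 0 0.2; 0 0 0 0 0 0 0.2; 0 0 0 0 0 0 0.2"

```text
time: 6.0
tool_pos: [0.6234, 0.2983, 0.1231]
ee_rot: [3.14, 0.001, -0.181]
wrist_force: [1.1, -0.3, -5.2]
width: 0.0357
finger_force: 29.9
```

```bash
python3 go.py 622.5 301 8 -10.3
```

```text
t 6.0 pos [623.4 298.3 123.1] rpy [ 1.799e+02  1.000e-01 -1.040e+01] w 0.0357 ff 29.89668309688568
turn [ 0.0007  0.0006 -0.0007] shift [-0.007  -0.0125  0.5754] old axes [-0.0063 -0.0133  0.5753]
```

Emit:
carry_out --motion "-0.007 -0.013 0.08 0 0 0 0.2; 0 0 0.15 0 0 0 0.2; 0 0 0.15 0 0 0 0.2; 0 0 0.1 0 0 0 0.2; 0 0 0.05 0 0 0 0.2; 0 0 0.025 0 0 0 0.2; 0 0 0.015 0 0 0 0.2; 0 0 0.006 0 0 0 0.2; 0 0 0 0 0 0 0.2; 0 0 0 0 0 0 0.2"

```text
time: 7.25
tool_pos: [0.6233, 0.3024, 0.0092]
ee_rot: [-3.141, -0.001, -0.18]
wrist_force: [-0.3, 0.6, -5.2]
width: 0.0358
finger_force: 29.9
```

Emit:
carry_out --motion "0 0 0.007 0 0 0 0.2; 0 0 0.003 0 0 0 0.2; 0 0 0 0 0 0 0.2; 0 0 0 0 0 0 0.2"

```text
time: 7.75
tool_pos: [0.6232, 0.3024, 0.0073]
ee_rot: [-3.141, -0.001, -0.18]
wrist_force: [-1.4, -0.1, -2.0]
width: 0.0353
finger_force: 29.9
```

Emit:
carry_out --motion "0 0 0 0 0 0 0.53; 0 0 0 0 0 0 0.53; 0 0 0 0 0 0 0.53; 0 0 -0.06 0 0 0 0.53; 0 0 -0.15 0 0 0 0.53; 0 0 -0.2 0 0 -0.085 0.6; 0 0 -0.1 0 0 -0.085 0.8; 0 0 0 0 0 -0.085 0.9; 0 0 0 0 0 -0.085 0.9; 0 0 0 0 0 -0.085 0.9; 0 0 0 0 0 -0.085 0.9; 0 0 0 0 0 -0.085 0.9"

```text
time: 9.25
tool_pos: [0.6233, 0.3024, 0.1099]
ee_rot: [3.141, -0.001, 1.072]
wrist_force: [-0.4, -0.0, 1.0]
width: 0.0849
finger_force: 0.0
```

```bash
python3 go.py 465.5 174.5 13 79.7
```

```text
t 9.25 pos [623.3 302.4 109.9] rpy [ 1.799e+02 -1.000e-01  6.140e+01] w 0.0849 ff 0.0
turn [ 0.0005 -0.0004 -0.1525] shift [-0.7703 -0.662   0.4843] old axes [-0.9397 -0.3872  0.4829]
```

Emit:
carry_out --motion "0 0 0 0 0 -0.077 0.9; 0 0 0 0 0 -0.076 0.9; -0.12 -0.1 0 0 0 0 0.9; -0.19 -0.16 0 0 0 0 0.9; -0.19 -0.16 0 0 0 0 0.9; -0.17 -0.15 0 0 0 0 0.9; -0.1 -0.092 0 0 0 0 0.9; 0 0 0 0 0 0 0.9; 0 0 0 0 0 0 0.9"

```text
time: 10.38
tool_pos: [0.4657, 0.1757, 0.1096]
ee_rot: [3.139, -0.001, 1.386]
wrist_force: [-0.6, -0.7, 0.3]
width: 0.0849
finger_force: 0.0
```

```bash
python3 go.py 465.5 174.5 13 79.7
```

```text
t 10.38 pos [465.7 175.7 109.6] rpy [ 1.799e+02 -1.000e-01  7.940e+01] w 0.0849 ff 0.0
turn [ 0.001  -0.0006 -0.0023] shift [-0.0062  0.      0.4831] old axes [-0.0067 -0.001   0.4831]
```

Emit:
carry_out --motion "-0.006 0 0.1 0 0 0 0.9; 0 0 0.14 0 0 0 0.9; 0 0 0.14 0 0 0 0.9; 0 0 0.07 0 0 0 0.9; 0 0 0.033 0 0 0 0.9; 0 0 0 0 0 0 0.9; 0 0 0 0 0 0 0.4; 0 0 0 0 0 0 0.4; 0 0 0 0 0 0 0.4; 0 0 0 0 0 0 0.4; 0 0 0 0 0 0 0.4; 0 0 0 0 0 0 0.4"

```text
time: 11.88
tool_pos: [0.465, 0.174, 0.0127]
ee_rot: [3.14, -0.0, 1.386]
wrist_force: [0.3, -0.1, 3.8]
width: 0.0575
finger_force: 30.0
```

Emit:
carry_out --motion "0 0 -0.05 0 0 0 0.4; 0 0 -0.15 0 0 0 0.4; 0 0 -0.15 0 0 0 0.4; 0 0 0 0 0 0 0.4; 0 0 0 0 0 0 0.4"

```text
time: 12.5
tool_pos: [0.4634, 0.1738, 0.0807]
ee_rot: [-3.139, 0.001, 1.386]
wrist_force: [-0.7, -0.1, -1.4]
width: 0.0574
finger_force: 30.0
```

```bash
python3 go.py 606 210.5 16.5 79.7
python3 - <<'E'
from h import *
d=imaging.snapshot("top")["pixels"]; cv2.imwrite("pics/t2.png",cv2.resize(d[90:290,130:400],None,fx=2,fy=2)[:,:,::-1])
E
```

```text
t 12.5 pos [463.4 173.8  80.7] rpy [-1.799e+02  1.000e-01  7.940e+01] w 0.0574 ff 29.99915510416031
turn [-0.001   0.0005 -0.0022] shift [0.3079 0.6687 0.3211] old axes [0.3113 0.6679 0.3194]
```

View pics/t2.png

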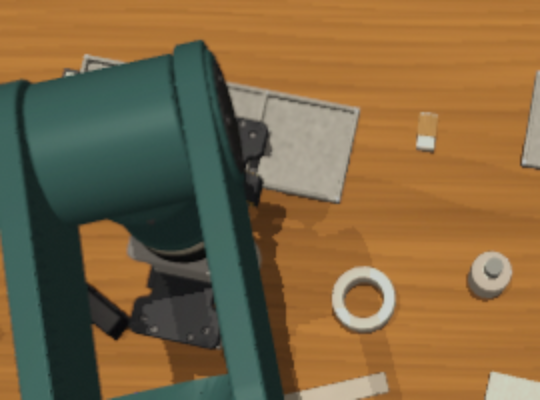

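The picture shows mostly the arm, which hides bays 1 and 2; the tape is at (363,299) in the crop, untouched. The wrist reads -1.4 N at 57 mm width, so the jar is held.

Emit:
carry_out --motion "0.06 0.1 0 0 0 0 0.4; 0.08 0.18 0 0 0 0 0.4; 0.08 0.18 0 0 0 0 0.4; 0.06 0.14 0 0 0 0 0.4; 0.028 0.069 0.05 0 0 0 0.4; 0 0 0.1 0 0 0 0.4; 0 0 0.08 0 0 0 0.4; 0 0 0.04 0 0 0 0.4; 0 0 0.02 0 0 0 0.4; 0 0 0 0 0 0 0.4; 0 0 0 0 0 0 0.4"

```text
time: 13.92
tool_pos: [0.6078, 0.2101, 0.0251]
ee_rot: [3.14, -0.001, 1.386]
wrist_force: [-0.4, -0.4, -0.2]
width: 0.0579
finger_force: 30.0
```

```bash
python3 go.py 606 210.5 16 79.7
```

```text
t 13.93 pos [607.8 210.1  25.1] rpy [179.9  -0.   79.4] w 0.0579 ff 29.999252557754517
turn [ 0.0008 -0.0003 -0.0023] shift [ 0.0002 -0.009   0.0455] old axes [ 0.0001 -0.0091  0.0455]
```

Emit:
carry_out --motion "0 -0.009 0.02 0 0 0 0.4; 0 0 0.015 0 0 0 0.4; 0 0 0.007 0 0 0 0.4; 0 0 0.003 0 0 0 0.4; 0 0 0 0 0 0 0.4; 0 0 0 0 0 0 0.4"

```text
time: 14.68
tool_pos: [0.6054, 0.2103, 0.0157]
ee_rot: [3.141, 0.0, 1.386]
wrist_force: [-2.9, -0.8, 5.2]
width: 0.0576
finger_force: 30.0
```

Emit:
carry_out --motion "0 0 0 0 0 0 0.75; 0 0 0 0 0 0 0.85; 0 0 0 0 0 0 0.85; 0 0 -0.06 0 0 0 0.9; 0 0 -0.15 0 0 0 0.9; 0 0 -0.2 0 0 0 0.9; 0 0 -0.05 0 0 0 0.9; 0 0 0 0 0 0 0.9"

```text
time: 15.68
tool_pos: [0.6059, 0.2105, 0.1078]
ee_rot: [3.14, -0.001, 1.386]
wrist_force: [0.0, -0.4, -0.4]
width: 0.0846
finger_force: 0.0
```

```bash
python3 go.py 437 55.5 9 79.7
```

```text
t 15.68 pos [605.9 210.5 107.8] rpy [179.9  -0.   79.4] w 0.0846 ff 0.0
turn [ 0.0008 -0.0003 -0.0023] shift [-0.9133 -0.6924  0.4942] old axes [-0.9169 -0.6889  0.4924]
```

Emit:
carry_out --motion "-0.1 -0.08 0 0 0 0 0.9; -0.18 -0.14 0 0 0 0 0.9; -0.2 -0.15 0 0 0 0 0.9; -0.2 -0.15 0 0 0 0 0.9; -0.15 -0.11 0 0 0 0 0.9; -0.085 -0.061 0 0 0 0 0.9; 0 0 0.1 0 0 0 0.9; 0 0 0.14 0 0 0 0.9; 0 0 0.1 0 0 0 0.9; 0 0 0 0 0 0 0.9; 0 0 0 0 0 0 0.9"

```text
time: 17.05
tool_pos: [0.4358, 0.0558, 0.0388]
ee_rot: [-3.141, 0.0, 1.386]
wrist_force: [0.2, -0.4, -0.3]
width: 0.0845
finger_force: 0.0
```

```bash
python3 go.py 437 55.5 9 79.7
```

```text
t 17.05 pos [435.8  55.8  38.8] rpy [-180.     0.    79.4] w 0.0845 ff 0.0
turn [-0.0004  0.0001 -0.0023] shift [-0.0005  0.0062  0.149 ] old axes [-0.0004  0.0063  0.149 ]
```

Emit:
carry_out --motion "0 0.006 0.08 0 0 0 0.9; 0 0 0.05 0 0 0 0.9; 0 0 0.019 0 0 0 0.9; 0 0 0 0 0 0 0.9; 0 0 0 0 0 0 0.4; 0 0 0 0 0 0 0.4; 0 0 0 0 0 0 0.4; 0 0 0 0 0 0 0.4; 0 0 0 0 0 0 0.4; 0 0 0 0 0 0 0.4"

```text
time: 18.3
tool_pos: [0.4376, 0.0556, 0.0096]
ee_rot: [3.141, -0.0, 1.386]
wrist_force: [0.6, -0.0, 2.0]
width: 0.0596
finger_force: 30.0
```

Emit:
carry_out --motion "0 0 -0.05 0 0 0 0.4; 0 0 -0.15 0 0 0 0.4; 0 0 -0.17 0 0 0 0.4; 0 0 0 0 0 0 0.4; 0 0 0 0 0 0 0.4"

```text
time: 18.92
tool_pos: [0.4365, 0.0556, 0.0824]
ee_rot: [-3.14, 0.0, 1.386]
wrist_force: [0.8, -0.8, -0.5]
width: 0.0598
finger_force: 30.0
```

```bash
python3 go.py 589.5 120 12 79.7
```

```text
t 18.93 pos [436.5  55.6  82.4] rpy [-179.9    0.    79.4] w 0.0598 ff 29.99965933151543
turn [-0.0007  0.0002 -0.0023] shift [0.4538 0.6952 0.3519] old axes [0.4572 0.6935 0.3508]
```

Emit:
carry_out --motion "0.06 0.1 0 0 0 0 0.4; 0.12 0.18 0 0 0 0 0.4; 0.12 0.18 0 0 0 0 0.4; 0.1 0.15 0 0 0 0 0.4; 0.054 0.085 0 0 0 0 0.4; 0 0 0.1 0 0 0 0.4; 0 0 0.12 0 0 0 0.4; 0 0 0.06 0 0 0 0.4; 0 0 0.02 0 0 0 0.4; 0 0 0.01 0 0 0 0.4; 0 0 0 0 0 0 0.4; 0 0 0 0 0 0 0.4"

```text
time: 20.42
tool_pos: [0.5911, 0.1194, 0.0222]
ee_rot: [3.14, -0.0, 1.386]
wrist_force: [-1.0, -0.7, 0.0]
width: 0.0598
finger_force: 30.0
```

```bash
python3 go.py 589.5 120 12 79.7
```

```text
t 20.43 pos [591.1 119.4  22.2] rpy [179.9  -0.   79.4] w 0.0598 ff 29.999707024544477
turn [ 0.0008 -0.0002 -0.0023] shift [ 0.0016 -0.0084  0.0511] old axes [ 0.0016 -0.0085  0.0511]
```

Emit:
carry_out --motion "0 -0.008 0.02 0 0 0 0.4; 0 0 0.018 0 0 0 0.4; 0 0 0.009 0 0 0 0.4; 0 0 0.002 0 0 0 0.4; 0 0 0 0 0 0 0.4; 0 0 0 0 0 0 0.4"

```text
time: 21.18
tool_pos: [0.5886, 0.1196, 0.0126]
ee_rot: [-3.141, 0.0, 1.386]
wrist_force: [-2.9, -0.1, 5.5]
width: 0.0594
finger_force: 30.0
```

Emit:
carry_out --motion "0 0 0 0 0 0 0.75; 0 0 0 0 0 0 0.85; 0 0 0 0 0 0 0.85; 0 0 -0.06 0 0 0 0.8; 0 0 -0.15 0 0 0 0.7; 0 0 -0.2 0 0 0.076 0.7; 0 0 -0.15 0 0 0.076 0.7; 0 0 0 0 0 0.076 0.7; 0 0 0 0 0 0.076 0.7; 0 0 0 0 0 0.076 0.7; 0 0 0 0 0 0.076 0.7; 0 0 0 0 0 0 0.7"

```text
time: 22.68
tool_pos: [0.5892, 0.1197, 0.1243]
ee_rot: [3.141, -0.001, 0.433]
wrist_force: [-0.1, 0.6, -0.1]
width: 0.0659
finger_force: 0.0
```

```bash
python3 go.py 430 -169 44 25
```

```text
t 22.68 pos [589.2 119.7 124.3] rpy [ 1.80e+02 -1.00e-01  2.48e+01] w 0.0659 ff 0.0
turn [ 0.0002 -0.0005 -0.0016] shift [-1.3313  0.9717  0.4016] old axes [-1.3285  0.9759  0.4006]
```

Emit:
carry_out --motion "-0.1 0.08 0 0 0 0 0.7; -0.2 0.145 0 0 0 0 0.7; -0.2 0.145 0 0 0 0 0.7; -0.2 0.145 0 0 0 0 0.7; -0.2 0.145 0 0 0 0 0.7; -0.2 0.145 0 0 0 0 0.7; -0.14 0.11 0 0 0 0 0.7; -0.09 0.06 0 0 0 0 0.7; 0 0 0 0 0 0 0.7; 0 0 0 0 0 0 0.7"

```text
time: 23.92
tool_pos: [0.4292, -0.1682, 0.1238]
ee_rot: [3.141, -0.001, 0.433]
wrist_force: [-0.8, -0.6, -0.3]
width: 0.0658
finger_force: 0.0
```

```bash
python3 go.py 430 -169 44 25
python3 - <<'E'
from h import *
s=imaging.snapshot("side")["pixels"]; cv2.imwrite("pics/s3.png",cv2.resize(s[120:420,230:500],None,fx=2,fy=2)[:,:,::-1])
E
```

```text
t 23.93 pos [ 429.2 -168.2  123.8] rpy [180.   -0.   24.8] w 0.0658 ff 0.0
turn [ 0.0001 -0.0004 -0.0018] shift [0.0017 0.0054 0.3989] old axes [0.0014 0.0053 0.3989]
```

View pics/s3.png

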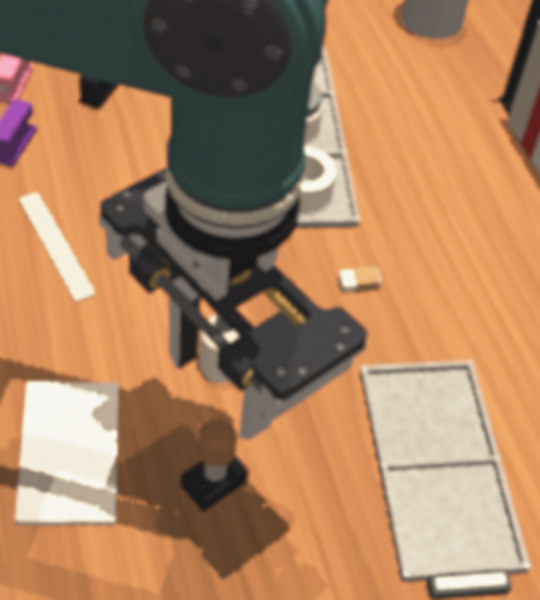

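The side crop shows the gripper above the stamp (handle about (217,437)), clear of the bottle and the eraser (360,278), with the tape in its bay (318,170). Descending on the handle.

Emit:
carry_out --motion "0.002 0.005 0.1 0 0 0 0.7; 0 0 0.12 0 0 0 0.7; 0 0 0.1 0 0 0 0.7; 0 0 0.05 0 0 0 0.7; 0 0 0.029 0 0 0 0.7; 0 0 0 0 0 0 0.7; 0 0 0 0 0 0 0.1; 0 0 0 0 0 0 0.1; 0 0 0 0 0 0 0.1; 0 0 0 0 0 0 0.1; 0 0 0 0 0 0 0.1; 0 0 0 0 0 0 0.1"

```text
time: 25.48
tool_pos: [0.4296, -0.1695, 0.0438]
ee_rot: [3.141, -0.0, 0.431]
wrist_force: [0.1, -0.2, 1.2]
width: 0.0271
finger_force: 30.0
```

Emit:
carry_out --motion "0 0 -0.05 0 0 0 0.1; 0 0 -0.15 0 0 0 0.1; 0 0 -0.1 0 0 0.07 0.1; 0 0 0 0 0 0.07 0.1; 0 0 0 0 0 0.07 0.1; 0 0 0 0 0 0.07 0.1; 0 0 0 0 0 0 0.1; 0 0 0 0 0 0 0.1"

```text
time: 26.48
tool_pos: [0.4295, -0.1694, 0.1038]
ee_rot: [3.142, -0.0, -0.153]
wrist_force: [-0.1, 0.1, -1.9]
width: 0.0271
finger_force: 30.0
```

```bash
python3 go.py 601 -240 47 -8.6
```

```text
t 26.48 pos [ 429.5 -169.4  103.8] rpy [180.   -0.   -8.8] w 0.0271 ff 29.99963192934956
turn [ 0.     -0.     -0.0015] shift [0.9005 0.2209 0.2842] old axes [0.9011 0.2181 0.2843]
```

Emit:
carry_out --motion "0.1 0.03 0 0 0 0 0.1; 0.18 0.045 0 0 0 0 0.1; 0.2 0.05 0 0 0 0 0.1; 0.2 0.05 0 0 0 0 0.1; 0.14 0.03 0 0 0 0 0.1; 0.08 0.016 0.03 0 0 0 0.1; 0 0 0.08 0 0 0 0.1; 0 0 0.08 0 0 0 0.1; 0 0 0.05 0 0 0 0.1; 0 0 0.02 0 0 0 0.1; 0 0 0 0 0 0 0.1; 0 0 0 0 0 0 0.1"

```text
time: 27.98
tool_pos: [0.601, -0.2412, 0.0526]
ee_rot: [3.141, -0.002, -0.155]
wrist_force: [-0.2, -0.4, -1.5]
width: 0.0273
finger_force: 30.0
```

```bash
python3 go.py 601 -240 47 -8.6
```

```text
t 27.98 pos [ 601.  -241.2   52.6] rpy [ 1.8e+02 -1.0e-01 -8.9e+00] w 0.0273 ff 29.999754831078462
turn [ 0.0003 -0.0008 -0.0024] shift [-0.0008 -0.0058  0.0282] old axes [-0.0009 -0.0058  0.0282]
```

Emit:
carry_out --motion "0 -0.006 0.015 0 0 0 0.1; 0 0 0.009 0 0 0 0.1; 0 0 0.005 0 0 0 0.1; 0 0 0.001 0 0 0 0.1; 0 0 0 0 0 0 0.1; 0 0 0 0 0 0 0.1"

```text
time: 28.72
tool_pos: [0.6011, -0.2399, 0.0468]
ee_rot: [3.141, -0.001, -0.155]
wrist_force: [-1.2, 0.9, 5.3]
width: 0.027
finger_force: 30.0
```

Emit:
carry_out --motion "0 0 0 0 0 0 0.4; 0 0 0 0 0 0 0.5; 0 0 0 0 0 0 0.6; 0 0 0 0 0 0 0.6; 0 0 -0.06 0 0 0 0.6; 0 0 -0.15 0 0 0 0.6; 0 0 -0.2 0 0 0 0.6; 0 0 -0.1 0 0 0 0.6; 0 0 0 0 0 0 0.6"

```text
time: 29.85
tool_pos: [0.6022, -0.2404, 0.1514]
ee_rot: [3.14, -0.006, -0.155]
wrist_force: [-0.7, -0.0, -0.1]
width: 0.0561
finger_force: 0.0
```

Run:
```python
from h import *
s=imaging.snapshot("top"); d=imaging.snapshot("side")
a=cv2.resize(s["pixels"][220:270,150:206],None,fx=7,fy=7,interpolation=cv2.INTER_CUBIC)
b=cv2.resize(d["pixels"][135:185,252:308],None,fx=7,fy=7,interpolation=cv2.INTER_CUBIC)
g=lambda i:np.clip(i.astype(int)*2,0,255).astype(np.uint8)
cv2.imwrite("pics/st.png",np.hstack([g(a),g(b)])[:,:,::-1])
cv2.imwrite("pics/t3.png",cv2.resize(s["pixels"][90:290,130:530],None,fx=2,fy=2)[:,:,::-1])
```

```text
(no output)
```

View pics/st.png

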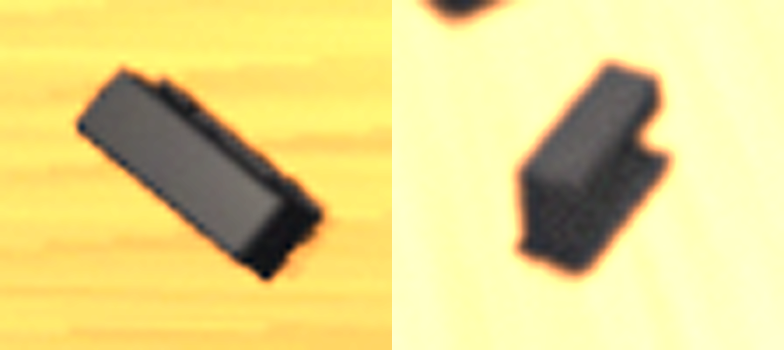

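View pics/t3.png

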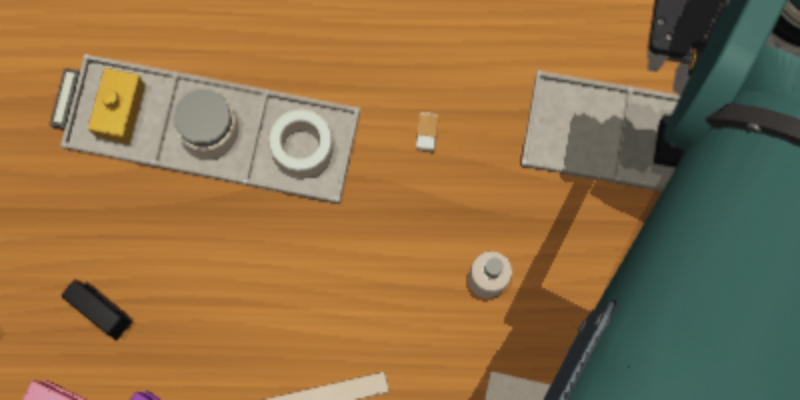

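The left panel shows the black stapler's top face with corners at (123,70), (80,125), (238,250), (282,200). In the right panel, after subtracting 392 from the columns, they are (216,65), (263,85), (183,188), (133,175). In the top view the weight (116,103), jar (204,120) and tape (301,141) are each inside their bays, with the eraser at (427,131) and the bottle at (490,275) undisturbed.

```bash
python3 - <<'E'
from h import *
s=imaging.snapshot("top"); d=imaging.snapshot("side")
f=lambda p,o:(np.array(p)+.5)/7-.5+o
for v,p,o in((s,[(123,70),(80,125),(238,250),(282,200)],[150,220]),(d,[(216,65),(263,85),(183,188),(133,175)],[252,135])):
    q=ray(v,f(p,o),.037); print(q.mean(0)*1000,*rect(q))
E
python3 go.py 425 306 8 53
```

```text
[423.7503832  308.67873419] [423.6 308.8] [56.3 18.5] 52.9
[422.97803587 303.13821483] [423.5 303.5] [56.3 17.1] 54.8
t 30.05 pos [ 600.  -239.4  145.9] rpy [-180.     0.2   -8.9] w 0.0564 ff 0.0
turn [-0.0011  0.001  -0.5158] shift [ 1.6512 -2.3397  0.6895] old axes [-1.2838 -2.5582  0.6953]
```

Emit:
carry_out --motion "0 0 0 0 0 -0.074 0.6; 0 0 0 0 0 -0.074 0.6; 0 0 0 0 0 -0.074 0.6; 0 0 0 0 0 -0.074 0.6; 0 0 0 0 0 -0.074 0.6; 0 0 0 0 0 -0.074 0.6; 0 0 0 0 0 -0.072 0.6; 0.08 -0.12 0 0 0 0 0.6; 0.15 -0.21 0 0 0 0 0.6; 0.15 -0.21 0 0 0 0 0.6; 0.15 -0.21 0 0 0 0 0.6; 0.15 -0.21 0 0 0 0 0.6"

```text
time: 31.55
tool_pos: [0.5277, -0.014, 0.1461]
ee_rot: [-3.139, 0.001, 0.925]
wrist_force: [1.1, 0.7, 0.2]
width: 0.0566
finger_force: 0.0
```

Emit:
carry_out --motion "0.15 -0.21 0 0 0 0 0.6; 0.15 -0.21 0 0 0 0 0.6; 0.15 -0.21 0 0 0 0 0.6; 0.15 -0.21 0 0 0 0 0.6; 0.15 -0.21 0.05 0 0 0 0.6; 0.13 -0.19 0.1 0 0 0 0.6; 0.09 -0.14 0.1 0 0 0 0.6; 0 0 0.1 0 0 0 0.6; 0 0 0 0 0 0 0.6; 0 0 0 0 0 0 0.6"

```text
time: 32.8
tool_pos: [0.4255, 0.3051, 0.0777]
ee_rot: [3.142, 0.0, 0.925]
wrist_force: [-0.8, -0.2, 0.6]
width: 0.0569
finger_force: 0.0
```

```bash
python3 go.py 423.5 306.5 8.5 53
```

```text
t 32.8 pos [425.5 305.1  77.7] rpy [180.   0.  53.] w 0.0569 ff 0.0
turn [ 0.      0.0002 -0.    ] shift [-0.0004 -0.0122  0.3459] old axes [-3.000e-04 -1.220e-02  3.459e-01]
```

Emit:
carry_out --motion "0 -0.012 0.1 0 0 0 0.6; 0 0 0.12 0 0 0 0.6; 0 0 0.08 0 0 0 0.6; 0 0 0.035 0 0 0 0.6; 0 0 0.011 0 0 0 0.6; 0 0 0 0 0 0 0.6; 0 0 0 0 0 0 0.1; 0 0 0 0 0 0 0.1; 0 0 0 0 0 0 0.1; 0 0 0 0 0 0 0.1; 0 0 0 0 0 0 0.1; 0 0 0 0 0 0 0.1"

```text
time: 34.3
tool_pos: [0.4234, 0.3069, 0.0085]
ee_rot: [-3.141, -0.0, 0.926]
wrist_force: [-0.6, -0.5, 0.9]
width: 0.0217
finger_force: 30.0
```

Emit:
carry_out --motion "0 0 -0.05 0 0 0 0.1; 0 0 -0.15 0 0 0 0.1; 0 0 -0.2 0 0 -0.08 0.1; 0 0 -0.2 0 0 -0.08 0.1; 0 0 -0.1 0 0 -0.077 0.1; 0 0 0 0 0 0 0.1; 0 0 0 0 0 0 0.1"

```text
time: 35.17
tool_pos: [0.4229, 0.3064, 0.1473]
ee_rot: [-3.14, 0.001, 1.42]
wrist_force: [0.1, -0.3, -1.5]
width: 0.0216
finger_force: 30.0
```

```bash
python3 go.py 614.5 -149 12 81.4
```

```text
t 35.17 pos [422.9 306.4 147.3] rpy [-1.799e+02  1.000e-01  8.130e+01] w 0.0216 ff 29.999805092811584
turn [-0.0007  0.0007 -0.0005] shift [-2.1081  1.288   0.6763] old axes [-2.1057  1.2913  0.6775]
```

Emit:
carry_out --motion "-0.1 0.06 0 0 0 0 0.1; -0.2 0.12 0 0 0 0 0.1; -0.2 0.12 0 0 0 0 0.1; -0.2 0.12 0 0 0 0 0.1; -0.2 0.12 0 0 0 0 0.1; -0.2 0.12 0 0 0 0 0.1; -0.2 0.12 0 0 0 0 0.1; -0.2 0.12 0 0 0 0 0.1; -0.2 0.12 0 0 0 0 0.1; -0.2 0.12 0 0 0 0 0.1; -0.13 0.09 0 0 0 0 0.1; -0.078 0.058 0 0 0 0 0.1"

```text
time: 36.67
tool_pos: [0.615, -0.1496, 0.146]
ee_rot: [-3.138, -0.001, 1.419]
wrist_force: [-0.4, 0.8, -1.7]
width: 0.0213
finger_force: 30.0
```

Emit:
carry_out --motion "0 0 0.1 0 0 0 0.1; 0 0 0.15 0 0 0 0.1; 0 0 0.15 0 0 0 0.1; 0 0 0.1 0 0 0 0.1; 0 0 0.06 0 0 0 0.1; 0 0 0.04 0 0 0 0.1; 0 0 0.02 0 0 0 0.1; 0 0 0 0 0 0 0.1; 0 0 0 0 0 0 0.1"

```text
time: 37.8
tool_pos: [0.6162, -0.1485, 0.0254]
ee_rot: [3.14, 0.0, 1.422]
wrist_force: [0.3, -0.6, -0.8]
width: 0.0218
finger_force: 30.0
```

```bash
python3 go.py 614.5 -149 11.5 81.4
```

```text
t 37.8 pos [ 616.2 -148.5   25.4] rpy [179.9   0.   81.5] w 0.0218 ff 29.999805986881256
turn [0.0008 0.0002 0.0005] shift [-0.0035 -0.008   0.0695] old axes [-0.0035 -0.0081  0.0695]
```

Emit:
carry_out --motion "-0.003 -0.008 0.03 0 0 0 0.1; 0 0 0.022 0 0 0 0.1; 0 0 0.012 0 0 0 0.1; 0 0 0.005 0 0 0 0.1; 0 0 0 0 0 0 0.1; 0 0 0 0 0 0 0.1"

```text
time: 38.55
tool_pos: [0.6138, -0.1487, 0.0115]
ee_rot: [-3.141, 0.0, 1.422]
wrist_force: [-3.8, 1.9, 4.5]
width: 0.0217
finger_force: 30.0
```

Emit:
carry_out --motion "0 0 0 0 0 0 0.45; 0 0 0 0 0 0 0.45; 0 0 0 0 0 0 0.45; 0 0 -0.06 0 0 0 0.45; 0 0 -0.15 0 0 0 0.45; 0 0 -0.25 0 0 0 0.45; 0 0 -0.25 0 0 0 0.45; 0 -0.2 -0.1 0 0 0 0.45; 0 -0.25 0 0 0 0 0.45; 0 -0.25 0 0 0 0 0.45; 0 -0.25 0 0 0 0 0.45; 0 -0.2 0 0 0 0 0.45"

```text
time: 40.05
tool_pos: [0.385, -0.1143, 0.1737]
ee_rot: [3.14, 0.001, 1.422]
wrist_force: [0.2, -0.4, 0.0]
width: 0.0425
finger_force: 0.0
```

Emit:
carry_out --motion "-0.2 0 0 0 0 0 0.45; -0.25 0 0 0 0 0 0.45; -0.25 0 0 0 0 0 0.45; -0.25 0 0 0 0 0 0.45; -0.2 0 0 0 0 0 0.45; 0 0 0 0 0 0 0.45"

```text
time: 40.8
tool_pos: [0.3517, -0.3443, 0.1732]
ee_rot: [3.141, 0.001, 1.418]
wrist_force: [0.2, 0.0, 0.4]
width: 0.0419
finger_force: 0.0
```

Run:
```python
from h import *
s=imaging.snapshot("top"); d=imaging.snapshot("side")
a=cv2.resize(s["pixels"][100:280,130:530],None,fx=2,fy=2)
cv2.imwrite("pics/fin_t.png",a[:,:,::-1]); cv2.imwrite("pics/fin_s.png",cv2.resize(d["pixels"][110:470,210:510],None,fx=1.66,fy=1.66)[:,:,::-1])
hs=cv2.cvtColor(s["pixels"],cv2.COLOR_RGB2HSV); H,S,V=cv2.split(hs)
for n,m,roi,z in (("weight",(H>20)&(H<35)&(S>120)&(V>120),(150,105,222,200),.033),("bottle",(S<70)&(V>60),(355,205,395,245),.06),("er",S<90,(330,140,355,170),.012)):
    print(n,*rect(ray(s,blobs(m.astype(np.uint8)*255,roi)[0],z)))
```

```text
weight [622.8 301.7] [61.6 33.6] 168.6
bottle [457.9 -60. ] [41.7 35.6] 165.0
er [ 5.934e+02 -2.000e-01] [17.5 14.1] 91.1
```

View pics/fin_t.png

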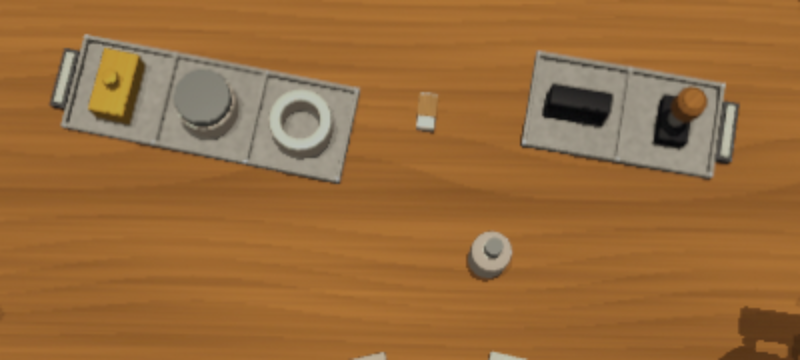

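View pics/fin_s.png

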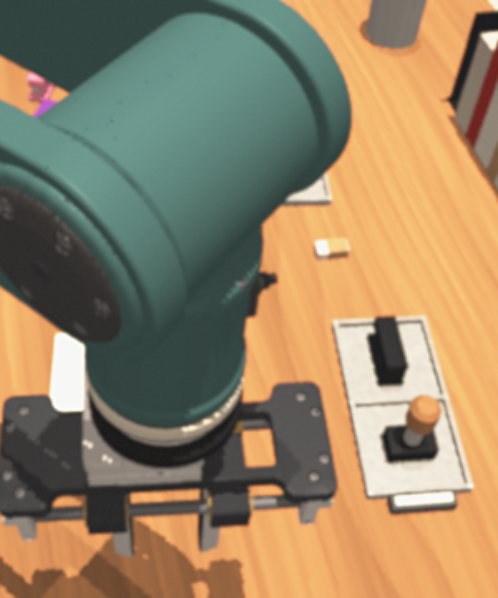

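The top view shows all five in the right bays: weight (112,85) by the tray_three card holder, jar (204,98), tape (300,122), stamp (678,118) by the tray_two card holder, and stapler (578,104). The side view shows the stapler upright at (388,350). The stamp at (412,440) leans 13 px over 31 px, which is what perspective predicts there, so it stands upright. The bottle and eraser haven't moved.

```bash
python3 -c "
from bench import robot; print(robot.close_job())"
```

```text
the job is handed in; nothing more can be done
None
```

Both kits are made up as asked and the job is handed in at about 41 s of the 115 s allowed; the last pictures showed every item upright or flat in its bay, with the glue bottle and eraser unmoved.

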